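# Park the wipes canister in its sloped cradle

### The job

Push the wipes canister that lies in the sloped white gutter up the slope with the fingertips, over the low ridge and into the pocket in front of the metal stop, so that it stays there and does not roll back when you let go. Push it steadily, without flinging it, and do not lift or carry it: it stays down in the gutter all the way. Leave the standing canister, the orange tube and the computer mouse where they are.

Things in the scene. Friction and masses are not known exactly. Their poses are not given: they have to be found in the camera images.
- canister: slick white plastic canister with paper label, a plain cylinder 60 mm across and 110 mm long, 0.2 to 0.42 kg, lying across the gutter, free to roll along it. At the start it rests against the low lip at the lower end. Origin at its middle, on the axis; its own y is the cylinder's axis (it turns about y as it rolls).
- gutter: fixed white gutter, tilted 7 degrees: x runs uphill along its floor, y across, z square to the floor. Origin on the floor's surface, mid-width, 35 mm above the table. Floor from x = -105 to +162 mm, inner width 122 mm; side walls 18 mm above the floor, 5 mm thick. Uphill points anywhere from 75 degrees left to 75 degrees right of straight away from the robot.
- lip (a point): low lip across the gutter's lower end (axes as the gutter's), 16 mm high, 4 mm thick; the point is on the floor, mid-width, at its uphill face. The canister starts against it, its middle 27 mm uphill of this point. Nothing stands above or behind the lip, so there is room for fingers there.
- ridge (a point): metal ridge across the gutter (axes as the gutter's), its rounded crest 5 mm above the gutter's floor, with a plain entry ramp 31 mm long on its downhill side; the point is at floor level, mid-width, under the crest. Downhill of the crest the canister rolls back to the lip. Pushing it over needs about 1 to 4 N.
- stop_face (a point): foot of the metal stop plate's downhill face, floor level, mid-width; axes as the gutter's. Plate 120 wide, 40 high, 8 thick; clamped at x = 77 to 122 mm of the gutter, firm to 60 N. A 2 mm foot plate joins it to the ridge 46 mm downhill: the pocket. There the canister has 2 mm of play, its middle 30 to 32 mm downhill of this face, 32 mm above the gutter's floor.
- spare: second canister of the same size, 60 mm in diameter and 110 mm tall, standing upright on the table beside the gutter; origin at the centre of its underside. Leave alone.
- tube: orange plastic tube standing upright on the table, 40 mm across its foot and 88 mm tall; origin at the centre of its underside. Leave alone.
- mouse: black computer mouse on the table, 100 x 58 x 32 mm; origin at the centre of its underside. Leave alone.
There are look-alikes about, which are no part of the job. Leave any purple or yellow look-alike of the canister alone.

How it is judged:
At the end, for the whole second after the job is handed in: The canister lies in the pocket between ridge and stop: its middle 26 to 38 mm downhill of the stop's face and 28 to 36 mm above the gutter's floor, its axis within 0.15 rad of square across the gutter, at rest (under 20 mm/s) with nothing holding it (x of canister in the frame of stop_face between -0.038 and -0.026 m and z of canister in the frame of stop_face between 0.028 and 0.036 m and angle between the y axis of canister and the y axis of gutter, either way round below 0.15 rad and linear speed of canister below 0.02 m/s); the robot touches nothing.
It fails at once if the canister is lifted: its middle more than 45 mm above the gutter's floor (it lies at 30 mm, and at 35 mm on top of the ridge) (z of canister in the frame of gutter above 0.045 m).
It fails at once if the canister is flung: faster than 0.6 m/s (linear speed of canister above 0.6 m/s).
It fails at once if the standing canister is moved by more than 25 mm or tipped (distance of spare from where it was at the start of the episode above 0.025 m or angle between spare's own z axis and vertical above 0.4 rad).
It fails at once if the orange tube is moved by more than 25 mm or tipped (distance of tube from where it was at the start of the episode above 0.025 m or angle between tube's own z axis and vertical above 0.4 rad).
It fails at once if the mouse is moved by more than 25 mm (distance of mouse from where it was at the start of the episode above 0.025 m).
It also fails if it takes over 38 s, if anything falls off the work surface, if the arm or the gripper's body presses on something with over 40 N, if the wrist force passes 120 N, or if a joint passes its speed limit or range.

### The arm

A 7-joint arm with a two-finger parallel gripper is mounted at the origin on the work surface. World frame = base frame: x ahead of the robot, y to its left, z up, the work surface at z = 0. Lengths are in m, angles in rad, forces in N, time in s.
With the tool pointing down it reaches from about 0.4 to 0.875 m from the base axis. Payload 19.3 kg.
Tool frame: the origin (TCP) lies at the very end of the fingers, on their centre line; the grasp point (between the pads) lies 19 mm behind it; x points along the fingers, z is the direction in which the jaws open and shut, and the axes are right-handed (so a half turn about x gives the same grasp; the last joint's range is limited). The gripper opens to 85 mm and grips with 20 to 120 N. Pads are 22 mm wide; open, the fingers measure 114 mm over their backs; the gripper's body (76 mm by 85 mm) begins 54 mm behind the grasp point. The pads swing forward as they close: fully open they stand 13 mm farther back than shut.
Start: joints at [-1.307, 0.521, -0.036, 1.599, 0.021, 1.021, -0.113], TCP at [0.205, 0.59, 0.231] pointing down, gripper open.
Joint ranges: [-2.91, 2.91], [-0.3, 2.13], [-1.5, 1.42], [0.17, 2.43], [-1.26, 4.41], [0.16, 1.93], [-2.52, 2.52]. Speed limits (rad/s): [1.89, 1.89, 2.39, 2.39, 3.01, 3.01, 3.01].

### API

Orientations are given as [roll, pitch, yaw] about the fixed x, y, z axes, in that order (R = Rz(yaw) Ry(pitch) Rx(roll)).
In Python, from bench import bot, viewer gives the robot as it stands. The module is installed in compiled form; this text tells all that it offers.
- The arm moves only by the tool arm_command, never from a script. Its argument "moves" is a list of rows, each a list of 7 numbers: the shift along the world's x, y, z in units of 0.25 m (1.0 is 0.25 m), then the turn, a rotation vector about the world's x, y, z in units of pi/2 rad (1.0 is pi/2 rad), then the finger opening in mm, from 0 to 85.4. A call has 1 to 20 rows; each row is the pose to reach, as a shift and turn from the pose commanded when the call began; what a row does not reach only later rows make up. A row lasts 1/12 s, in which the tool goes at most 41.7 mm and 7.16 degrees, less where a joint would pass 70% of its speed; a pose out of reach is approached as far as the arm can. A call with a number of a shift or a turn outside -1 to 1 is refused whole. A call with a gripper value outside its range is refused whole. The fingers move at their own pace and stop on an object; "grip_force" is the grip in N (left out, the last holds). Time passes only in rows, so rows that repeat a pose let the fingers close. It gives the time, the measured TCP pose, the force and the opening at its end, in the units of the state.
- bot.sense(): the state, without advancing time (a new reading comes with each control period).
- viewer.grab_frame(name): name is "side" or "top" or "wrist"; returns a dict with "image" (384x512x3 uint8, red, green, blue), "range_z" (384x512 float32, m along the optical axis (not along the pixel's ray), 0 where there is no reading), "fx", "fy", "cx", "cy" (pixels), "eye" and "attitude" of the camera in the world. Camera axes: x right, y up, looking along -z (the intrinsics and any distortion apply to the point x, -y, -z); pixel columns grow to the right and rows downward; lengths in m; the calibration is good to about 2 mm. The wrist camera is an equidistant fisheye: a pixel r from the principal point sees the ray r / f radians off the axis. A picture is of the moment at which its call begins.
- bot.close_job(): hands the job in, once; it reports no verdict.
Trained networks look in the newest picture that a camera, given by its name, has taken for a name from the list of things; names that differ only in an ending like _2 or _b are one class to them, and where a whole thing is asked for, a point or a joint stands for the part that bears it (a point fixed in the world has none). Each returns a list of dicts, best first, with "confidence" (0 to 1); they miss things now and then, are a little off and sometimes report something else, mostly with a low value. They report only what shows in the picture. A call takes as long as a camera call. They do not tell look-alikes from the thing itself.
- viewer.masks_of(name, camera): "region" (384x512 bool, what is visible of it) and "rect" ([centre column, centre row, width, height] in pixels, round what is visible of it).
- viewer.place_of(name, camera): "centre" ([row, column] in pixels: a listed point, or the origin of a listed thing).
The state is a dict: "t": time; "qpos": joint angles; "qd": joint speeds; "joint_efforts": joint torques, N m; "ee_pos": TCP position; "ee_rot": TCP orientation; "ft_force": force on the tool from outside, world axes, zero at the start; "torque": the same for the moment, N m; "opening": finger opening in m.
Only numpy, scipy, OpenCV 4.12 (cv2) and the standard library are available. Lean on these libraries where they do the work, as an engineer would, in place of code of your own. Each camera call takes 0.05 s, during which the arm holds its last target.

## Working session

There is one attempt and no reset: what is moved stays moved. The work goes in short steps, Python scripts to look and compute and a tool call to move; the robot and the scene stay as the last step left them, time stands still between calls to the robot, and variables do not carry over. Pictures are saved under pics/ and viewed, and the job is handed in when it is done.

Besides the shell and the picture viewer there is one more tool, called after "Emit:" by a JSON object that holds its "op" and its "data", one argument or row to a line. arm_command: Moves the arm, as the interface text tells. Its arguments: {"type":"object","properties":{"moves":{"type":"array"},"grip_force":{"type":"number"}},"required":["moves"]}

```bash
mkdir -p pics; python3 - <<'E'
from bench import bot, viewer
import cv2,numpy as np
print(bot.sense())
for n in ["side","top"]:
    f=viewer.grab_frame(n); np.savez(f"{n}0.npz",**f)
    cv2.imwrite(f"pics/{n}0.png",cv2.resize(f["image"][:,:,::-1],(800,600)))
    print(n,f["fx"],f["fy"],f["cx"],f["cy"],f["eye"],f["attitude"],[k for k in f])
    for o in ["canister","gutter","lip","ridge","stop_face","spare","tube","mouse"]:
        try: print(o,[(np.round(d["centre"],1).tolist(),round(d["confidence"],2)) for d in viewer.place_of(o,n)][:4])
        except Exception as e: print(o,e)
E
```

```text
{'t': 0.0, 'qpos': array([-1.30720493,  0.52205385, -0.0363291 ,  1.599989  ,  0.02119416,
        1.02109743, -0.11280874]), 'qd': array([-0.00034334,  0.0004785 ,  0.00058299,  0.00061728, -0.00053564,
       -0.00058094, -0.00044384]), 'joint_efforts': array([ 1.16762760e-03, -9.27083445e+01,  1.98037572e+00, -3.69937456e+01,
        1.79174496e-02,  8.06078722e-03,  1.78907521e-05]), 'ee_pos': array([0.20469008, 0.59017827, 0.23070769]), 'ee_rot': array([-3.07549473,  1.56963346, -1.83851044]), 'ft_force': array([-0.11902373, -0.11288566, -0.27191566]), 'torque': array([-0.01773971, -0.0284322 ,  0.00332092]), 'opening': 0.08538126205800574}
side 384.46060921388846 384.46060921388846 257.8205568456796 188.90762983318885 [0.49858569 0.78562532 0.80026258] [ 0.77171668  0.01012482 -3.06618551] ['image', 'range_z', 'fx', 'fy', 'cx', 'cy', 'eye', 'attitude']
canister [([288.0, 345.6], 0.96), ([235.4, 347.8], 0.86), ([221.1, 282.9], 0.75), ([301.8, 275.2], 0.64)]
gutter [([202.1, 263.2], 0.9)]
lip [([229.4, 288.6], 0.7)]
ridge [([188.8, 241.7], 0.71), ([203.5, 263.0], 0.16)]
stop_face [([180.1, 233.6], 0.86), ([161.0, 277.8], 0.75)]
spare [([269.0, 215.8], 0.71)]
tube [([181.3, 313.1], 0.59), ([228.8, 289.4], 0.16)]
mouse [([159.0, 278.4], 0.89), ([183.7, 312.5], 0.58)]
top 421.2607627006127 421.2607627006127 250.30154489520712 192.09339091623053 [0.48553295 0.08852496 0.99606923] [ 0.10777285 -0.03255215 -1.55332016] ['image', 'range_z', 'fx', 'fy', 'cx', 'cy', 'eye', 'attitude']
canister [([231.1, 105.5], 0.74), ([309.1, 197.1], 0.73), ([231.8, 200.9], 0.64), ([300.6, 123.9], 0.62)]
gutter [([209.3, 227.6], 0.67)]
lip []
ridge [([184.5, 251.8], 0.69)]
stop_face [([171.7, 261.4], 0.98)]
spare [([164.0, 156.3], 0.9)]
tube [([276.0, 277.6], 0.66)]
mouse [([227.4, 323.7], 0.77)]
```

View pics/side0.png

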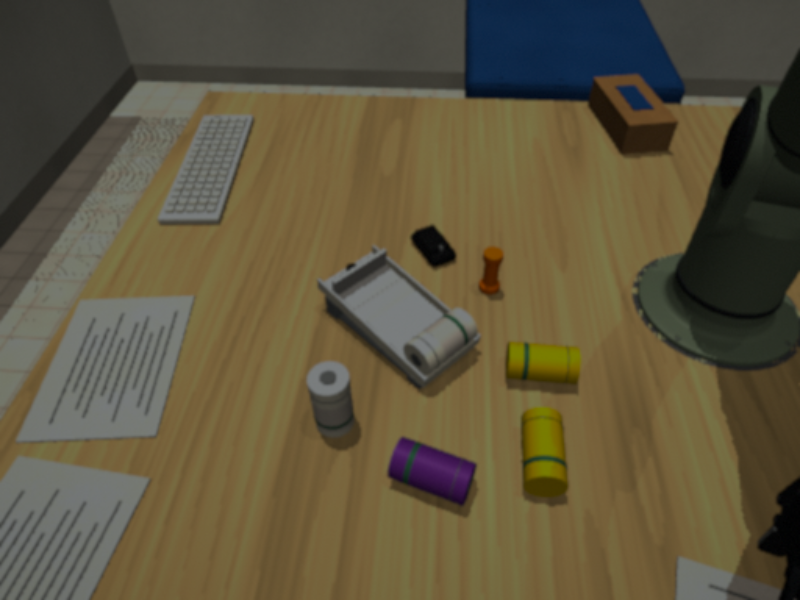

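View pics/top0.png

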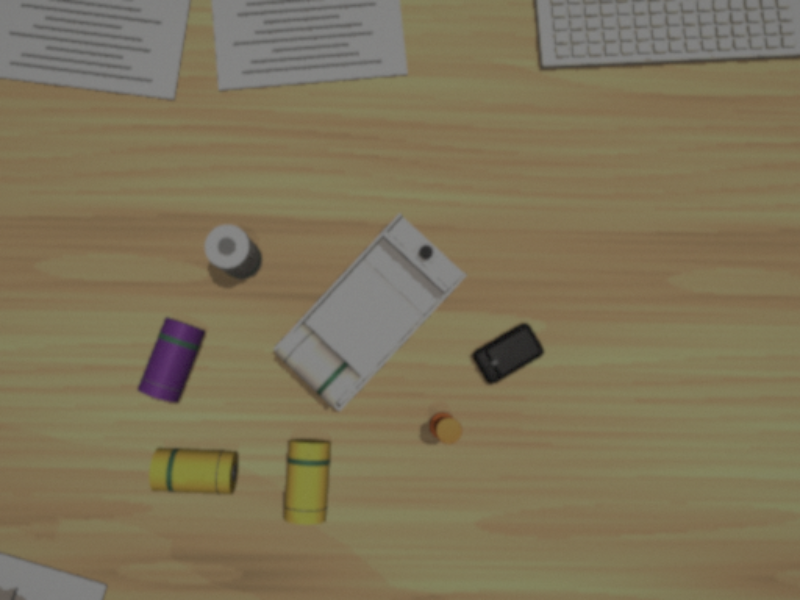

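Candidates in the top picture (800x600 px): white canister in the gutter (320,365), white standing one (230,250), purple (172,360), yellow (193,470), yellow (307,482). By the description, the one in the gutter is right. Next I'll measure it and check a close crop.

```bash
cat > h.py <<'E'
import numpy as np,cv2
from scipy.spatial.transform import Rotation as R
def cloud(f):
    h,w=f["range_z"].shape; v,u=np.mgrid[:h,:w]; d=f["range_z"]
    p=np.stack([(u-f["cx"])/f["fx"]*d,-(v-f["cy"])/f["fy"]*d,-d],-1)
    P=p@R.from_euler("xyz",f["attitude"]).as_matrix().T+f["eye"]
    P[d<=0]=np.nan; return P
E
python3 - <<'E'
from h import *
S={}
for n in ["top","side"]:
    f=dict(np.load(n+"0.npz")); P=cloud(f); S[n]=P
    t=P[...,2]; print(n,"z table",np.nanmedian(t))
    pts={"top":dict(can=(233,204),floor=(195,230),ridge=(184,252),stopface=(172,261),spare=(157,146),tube=(274,284),mouse=(227,324),platecorner1=(140,256),c2=(175,296),c3=(224,177),c4=(261,215)),
     "side":dict(can=(216,281),floor=(200,255),spare=(243,211),tube=(162,315),mouse=(157,278))}[n]
    for k,(r,c) in pts.items(): print(k,np.round(np.nanmedian(P[r-1:r+2,c-1:c+2].reshape(-1,3),0),4))
f=dict(np.load("top0.npz"));im=f["image"][120:280,160:320,::-1]
cv2.imwrite("pics/crop_top0.png",cv2.resize(im,(600,600),interpolation=cv2.INTER_CUBIC))
f=dict(np.load("side0.npz"));im=f["image"][140:260,190:330,::-1]
cv2.imwrite("pics/crop_side0.png",cv2.resize(im,(700,600),interpolation=cv2.INTER_CUBIC))
# floor fit
P=S["top"]; reg=P[175:215,205:250].reshape(-1,3)
m=np.zeros((384,512),np.uint8); cv2.fillPoly(m,[np.array([[205,195],[240,160],[275,185],[228,228]])],1)
A=P[m>0]; A=A[np.isfinite(A).all(1)]
c=np.median(A,0); 
for _ in range(5):
    u,s,vt=np.linalg.svd(A-A.mean(0),full_matrices=False); nrm=vt[2]*np.sign(vt[2][2]); e=(A-A.mean(0))@nrm; A=A[abs(e)<max(2*np.median(abs(e)),.0015)]
print("floor n",nrm,"mean",A.mean(0),len(A),"tilt",np.degrees(np.arccos(nrm[2])),"uphill yaw",np.degrees(np.arctan2(-nrm[1],-nrm[0])))
E
```

```text
top z table 0.0004982491850236137
can [0.4943 0.1585 0.0842]
floor [0.5823 0.1054 0.038 ]
ridge [0.6075 0.0559 0.047 ]
stopface [0.6347 0.036  0.0499]
spare [0.6521 0.2833 0.1109]
tube [ 0.4103 -0.0143  0.0882]
mouse [ 0.5134 -0.1117  0.0322]
platecorner1 [0.7054 0.0488 0.0568]
c2 [ 0.6287 -0.0428  0.0539]
c3 [0.5129 0.2188 0.0708]
c4 [0.4327 0.1357 0.0381]
side z table 0.0014426969961749414
can [0.4952 0.18   0.0844]
floor [0.5665 0.0891 0.0389]
spare [0.6461 0.2911 0.1124]
tube [ 0.4079 -0.0184  0.0884]
mouse [ 0.5118 -0.0934  0.0344]
floor n [-0.10987684  0.09905773  0.98899679] mean [0.58678164 0.08977892 0.04075088] 1347 tilt 8.5073914422409 uphill yaw -42.035740911101094
```

View pics/crop_top0.png

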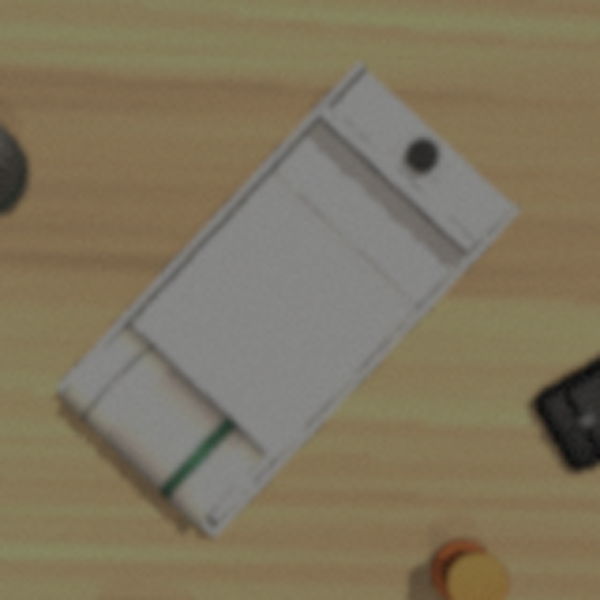

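View pics/crop_side0.png

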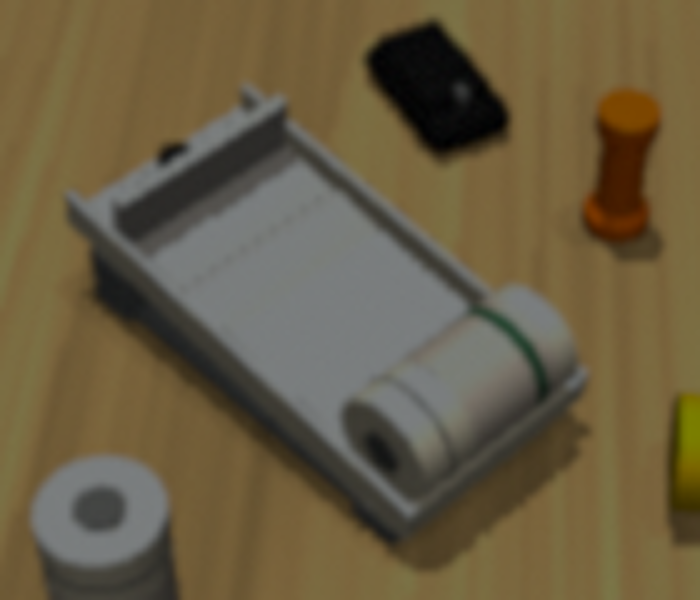

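The crops show a white labelled canister with a green band across the gutter's lower end. It rests against the lip: top crop (165,425), side crop (460,390). Next I'll fit the gutter pose.

```bash
cat >> h.py <<'E'
def proj(f,P):
    p=(P-f["eye"])@R.from_euler("xyz",f["attitude"]).as_matrix()
    return np.stack([f["cx"]+f["fx"]*p[...,0]/-p[...,2],f["cy"]-f["fy"]*p[...,1]/-p[...,2]],-1)
def gut(o,psi):
    M=R.from_euler("ZY",[psi,-np.radians(7)]).as_matrix()
    return lambda G: np.asarray(G)@M.T+np.array([o[0],o[1],.035])
E
python3 - <<'E'
from h import *
from scipy.optimize import least_squares
ft=dict(np.load("top0.npz"));fs=dict(np.load("side0.npz"))
C=np.array([[-.105,.066,.018],[.162,.066,.018],[.162,-.066,.018],[-.105,-.066,.018]])
tp=np.array([[176,224],[256,136.5],[298.7,176],[216,263.5]])
sp=np.array([[271,246.6],[204,179.4],[np.nan]*2,[306.4,215.6]])
def res(q,w=(1,1)):
    W=gut(q[:2],q[2])(C)
    a=proj(ft,W)-tp; b=proj(fs,W)-sp
    return np.concatenate([w[0]*a.ravel(),w[1]*b[[0,1,3]].ravel()])
for w in [(1,1),(1,0),(0,1)]:
    s=least_squares(res,[.55,.1,-.75],args=(w,)); q=s.x
    print(np.round(q,4),np.degrees(q[2])); print(np.round(res(q),1))
q=least_squares(res,[.55,.1,-.75]).x; np.save("q.npy",q)
g=gut(q[:2],q[2]); M=R.from_euler("ZY",[q[2],-np.radians(7)]).as_matrix()
# points in gutter frame
for n,f in(("top",ft),("side",fs)):
    P=cloud(f); G=(P-np.array([q[0],q[1],.035]))@M
    m=(abs(G[...,1])<.05)&(abs(G[...,0])<.17)&(G[...,2]>-.02)
    for x in np.arange(-.12,.16,.01):
        mm=m&(abs(G[...,0]-x)<.005)
        if mm.sum()>5: print(n,round(x,3),np.round(np.nanpercentile(G[...,2][mm],[5,50,95])*1000,1),mm.sum())
    for k in ["ridge","stop_face","lip"]: pass
for n,f,l in(("top",ft,dict(ridge=(184.5,251.8),stop=(171.7,261.4))),("side",fs,dict(ridge=(188.8,241.7),stop=(180.1,233.6),lip=(229.4,288.6)))):
    P=cloud(f)
    for k,(r,c) in l.items(): # ray/plane floor
        d=R.from_euler("xyz",f["attitude"]).as_matrix()@np.array([(c-f["cx"])/f["fx"],-(r-f["cy"])/f["fy"],-1])
        o=f["eye"]-np.array([q[0],q[1],.035]); dg=d@M; og=o@M; t=-og[2]/dg[2]; print(n,k,np.round(og+t*dg,4))
E
```

```text
[ 0.5499  0.1098 -0.7419] -42.50902376463016
[-2.2 -1.  -0.7  0.  -0.4  0.9  0.1  0.2  0.1 -3.2 -1.2 -0.7  1.1 -0.9]
[ 0.5499  0.1079 -0.7357] -42.150411395750076
[-1.2 -0.7 -0.3 -0.1  0.3  0.5  1.3  0.3  0.4 -3.9 -1.3 -1.   1.1 -1.7]
[ 0.5492  0.115  -0.7537] -43.186689910775016
[-4.7 -1.4 -2.2  0.6 -2.3  2.  -2.9  0.3 -0.4 -1.3 -0.9  0.1  1.3  1.1]
top -0.12 [-19.9 -19.1 -17. ] 60
top -0.1 [39.8 47.  50.9] 105
top -0.09 [50.8 54.8 58.4] 190
top -0.08 [56.1 58.9 61.5] 202
top -0.07 [56.1 59.5 62.2] 218
top -0.06 [52.5 56.5 59.7] 233
top -0.05 [-1.  46.6 54.1] 296
top -0.04 [-3.3  0.4 38.2] 257
top -0.03 [-2.5 -0.4  2.3] 187
top -0.02 [-3.3 -0.7  2.1] 192
top -0.01 [-2.7 -0.3  2.5] 192
top -0.0 [-3.2 -0.3  2.1] 189
top 0.01 [-3.  -0.1  2.7] 191
top 0.02 [-2.9 -0.2  2.6] 188
top 0.03 [-2.8 -0.3  3.2] 190
top 0.04 [-2.9 -0.4  2.3] 194
top 0.05 [-2.   0.8  3.8] 191
top 0.06 [-0.7  2.1  5.2] 192
top 0.07 [0.8 3.8 6.8] 189
top 0.08 [-0.   2.9  6.6] 194
top 0.09 [-0.9  1.9  4.2] 195
top 0.1 [-0.9  1.8  4.7] 191
top 0.11 [-0.8  1.8  4.5] 196
top 0.12 [-0.7  3.2 40.9] 228
top 0.13 [-1.4 38.8
[... 400 characters left out ...]
 [-1.5  0.9  3.1] 118
side -0.01 [-1.1  1.1  3.4] 116
side -0.0 [-0.9  1.4  3.7] 116
side 0.01 [-1.2  1.3  3.4] 119
side 0.02 [-1.2  1.1  4. ] 110
side 0.03 [-1.3  0.9  3.2] 104
side 0.04 [-0.7  1.2  3.4] 110
side 0.05 [-1.   1.9  4.9] 114
side 0.06 [0.6 3.5 6.1] 113
side 0.07 [2.5 5.2 7.5] 116
side 0.08 [1.4 4.9 7.5] 90
side 0.09 [0.9 3.5 5.6] 96
side 0.1 [1.  3.3 6.2] 110
side 0.11 [1.7 3.7 5.8] 89
side 0.12 [ 1.8 16.7 40.4] 331
side 0.13 [ 7.9 40.6 43.4] 84
side 0.15 [ 1.4 15.7 18.6] 21
side 0.16 [ 0.3  2.  15.9] 51
top ridge [ 0.0785 -0.0012  0.    ]
top stop [0.1147 0.003  0.    ]
side ridge [ 0.0785 -0.0023  0.    ]
side stop [ 0.1163 -0.0055  0.    ]
side lip [-0.098  -0.0062  0.    ]
```

```bash
cat >> h.py <<'E'
def target(x,z,y=0.0):
    q=np.load("q.npy"); g=gut(q[:2],q[2])
    M=R.from_euler("ZY",[q[2],-np.radians(7)]).as_matrix()
    outs=[]
    for s in (1,-1):
        X=-M[:,2];Z=s*M[:,1];outs.append(np.stack([X,np.cross(Z,X),Z],1))
    return g([x,y,z]),outs
def go(s,x,z,y=0.0):
    p,o=target(x,z,y); d=(p-s["ee_pos"])/.25
    Rc=R.from_euler("xyz",s["ee_rot"])
    for k in o:
        r=(R.from_matrix(k)*Rc.inv()).as_rotvec()/(np.pi/2)
        print((x,z),"shift",np.round(d,3),"turn",np.round(r,3))
def ing(s):
    q=np.load("q.npy");M=R.from_euler("ZY",[q[2],-np.radians(7)]).as_matrix()
    return (s["ee_pos"]-np.array([q[0],q[1],.035]))@M, s["ft_force"]@M
E
python3 - <<'E'
from h import *
from bench import bot
s=bot.sense(); print(R.from_euler("xyz",s["ee_rot"]).as_matrix().round(3))
go(s,-.15,.13); go(s,-.15,.021)
E
```

```text
[[ 0.    -0.945  0.328]
 [-0.     0.328  0.945]
 [-1.    -0.    -0.   ]]
(-0.15, 0.13) shift [ 0.895 -1.478 -0.342] turn [-0.04  -0.067 -0.259]
(-0.15, 0.13) shift [ 0.895 -1.478 -0.342] turn [-0.093  0.056  1.737]
(-0.15, 0.021) shift [ 0.934 -1.514 -0.775] turn [-0.04  -0.067 -0.259]
(-0.15, 0.021) shift [ 0.934 -1.514 -0.775] turn [-0.093  0.056  1.737]
```

Emit:
{"op": "arm_command", "data": {
  "moves": [
    [0.15, -0.15, 0, -0.005, -0.01, -0.04, 40],
    [0.3, -0.3, 0, -0.01, -0.02, -0.08, 40],
    [0.4, -0.45, 0, -0.015, -0.03, -0.12, 40],
    [0.5, -0.6, 0, -0.02, -0.04, -0.16, 40],
    [0.6, -0.75, 0, -0.03, -0.05, -0.2, 40],
    [0.7, -0.9, 0, -0.035, -0.06, -0.24, 40],
    [0.8, -1, 0, -0.04, -0.067, -0.259, 40],
    [0.85, -1, 0, -0.04, -0.067, -0.259, 40],
    [0.85, -1, 0, -0.04, -0.067, -0.259, 40]
  ]
}}

```text
t: 1.65
ee_pos: [0.4225, 0.335, 0.232]
ee_rot: [-1.565, 1.446, -0.743]
ft_force: [0.0, -0.3, 0.5]
opening: 0.0402
```

```bash
python3 - <<'E'
from h import *
from bench import bot
s=bot.sense(); print(s["t"],s["qpos"],s["opening"])
go(s,-.155,.10); go(s,-.155,.021)
E
```

```text
1.65 [-0.99335294  0.38463574  0.17991441  1.84941505  0.07253598  0.91424461
 -0.0488223 ] 0.04017150665657846
(-0.155, 0.1) shift [ 0.02  -0.452 -0.466] turn [0.001 0.001 0.004]
(-0.155, 0.1) shift [ 0.02  -0.452 -0.466] turn [ 0.181 -0.166 -1.98 ]
(-0.155, 0.021) shift [ 0.048 -0.478 -0.78 ] turn [0.001 0.001 0.004]
(-0.155, 0.021) shift [ 0.048 -0.478 -0.78 ] turn [ 0.181 -0.166 -1.98 ]
```

Emit:
{"op": "arm_command", "data": {
  "moves": [
    [0.005, -0.15, 0, 0.001, 0.001, 0.004, 40],
    [0.01, -0.3, -0.05, 0.001, 0.001, 0.004, 40],
    [0.02, -0.452, -0.15, 0.001, 0.001, 0.004, 40],
    [0.02, -0.452, -0.3, 0.001, 0.001, 0.004, 40],
    [0.02, -0.455, -0.45, 0.001, 0.001, 0.004, 40],
    [0.03, -0.46, -0.58, 0.001, 0.001, 0.004, 40],
    [0.04, -0.47, -0.68, 0.001, 0.001, 0.004, 40],
    [0.048, -0.478, -0.75, 0.001, 0.001, 0.004, 40],
    [0.048, -0.478, -0.78, 0.001, 0.001, 0.004, 40],
    [0.048, -0.478, -0.78, 0.001, 0.001, 0.004, 40]
  ]
}}

```text
t: 2.48
ee_pos: [0.4288, 0.2206, 0.0351]
ee_rot: [-1.59, 1.452, -0.754]
ft_force: [0.3, 0.2, -0.2]
opening: 0.0401
```

```bash
python3 - <<'E'
from h import *
from bench import bot,viewer
s=bot.sense(); print(s["t"],s["opening"],ing(s))
for x in (-.13,-.11,.05): go(s,x,.021)
for n in ["side","top","wrist"]:
    f=viewer.grab_frame(n); im=f["image"][:,:,::-1]
    if n=="side": im=cv2.resize(im[140:260,220:360],(700,600),interpolation=2)
    if n=="top": im=cv2.resize(im[180:300,130:270],(700,600),interpolation=2)
    cv2.imwrite(f"pics/{n}1.png",im)
    if n!="wrist":
        P=cloud(f);q=np.load("q.npy");M=R.from_euler("ZY",[q[2],-np.radians(7)]).as_matrix()
        G=(P-np.array([q[0],q[1],.035]))@M
        m=(abs(G[...,1])<.045)&(G[...,0]<-.115)&(G[...,0]>-.19)&(G[...,2]>0)
        print(n,np.round(np.nanpercentile(G[m],[1,10,50,90,99],axis=0),3).tolist())
E
```

```text
2.4833 0.040141999376690295 (array([-1.62914561e-01, -1.31554268e-04,  2.01396912e-02]), array([ 0.03291878,  0.3624951 , -0.18290828]))
(-0.13, 0.021) shift [ 0.096 -0.088  0.019] turn [-0.    -0.002 -0.004]
(-0.13, 0.021) shift [ 0.096 -0.088  0.019] turn [-0.176  0.163  1.981]
(-0.11, 0.021) shift [ 0.155 -0.141  0.029] turn [-0.    -0.002 -0.004]
(-0.11, 0.021) shift [ 0.155 -0.141  0.029] turn [-0.176  0.163  1.981]
(0.05, 0.021) shift [ 0.623 -0.571  0.107] turn [-0.    -0.002 -0.004]
(0.05, 0.021) shift [ 0.623 -0.571  0.107] turn [-0.176  0.163  1.981]
side [[-0.189, -0.04, 0.056], [-0.185, -0.031, 0.231], [-0.163, 0.008, 0.463], [-0.131, 0.04, 0.574], [-0.118, 0.045, 0.6]]
top [[-0.182, -0.044, 0.073], [-0.165, -0.039, 0.262], [-0.138, -0.018, 0.498], [-0.119, 0.023, 0.573], [-0.115, 0.043, 0.598]]
```

View pics/side1.png

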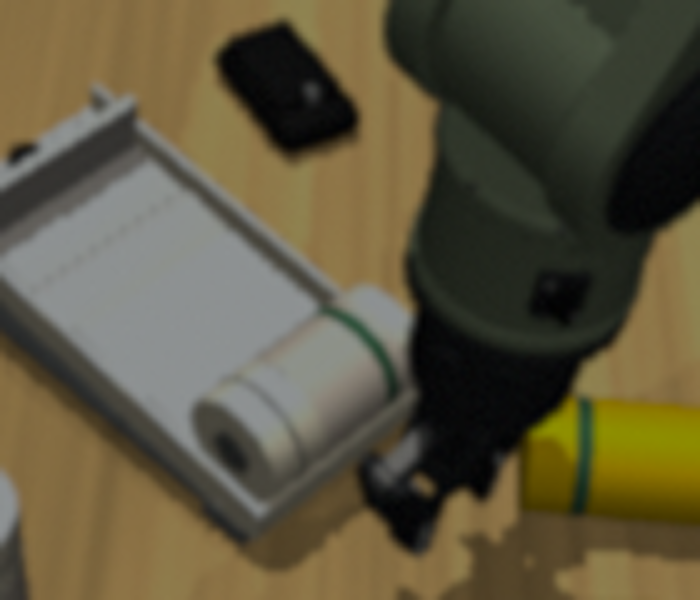

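View pics/wrist1.png

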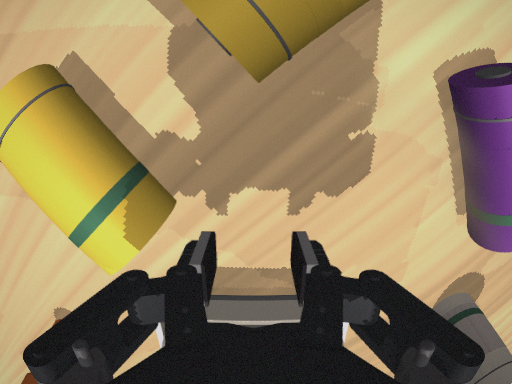

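The side picture shows the fingers at crop (400,490), behind the lip and clear of the canister. The yellow can is free too. Now a gentle approach over the lip.

Emit:
{"op": "arm_command", "data": {
  "moves": [
    [0.03, -0.027, 0.01, 0, -0.002, -0.004, 40],
    [0.059, -0.054, 0.015, 0, -0.002, -0.004, 40],
    [0.088, -0.08, 0.018, 0, -0.002, -0.004, 40],
    [0.109, -0.1, 0.022, 0, -0.002, -0.004, 40],
    [0.123, -0.113, 0.024, 0, -0.002, -0.004, 40],
    [0.138, -0.126, 0.027, 0, -0.002, -0.004, 40],
    [0.152, -0.139, 0.029, 0, -0.002, -0.004, 40],
    [0.167, -0.153, 0.031, 0, -0.002, -0.004, 40],
    [0.181, -0.166, 0.034, 0, -0.002, -0.004, 40],
    [0.196, -0.18, 0.036, 0, -0.002, -0.004, 40]
  ]
}}

```text
t: 3.47
ee_pos: [0.4785, 0.1758, 0.0453]
ee_rot: [-1.555, 1.449, -0.725]
ft_force: [-1.4, -0.4, 0.5]
opening: 0.0401
```

```bash
cat > look.py <<'E'
from h import *
from bench import bot,viewer
import sys
k=sys.argv[1]
s=bot.sense(); a,b=ing(s);print(s["t"],s["opening"],a.round(4),b.round(2))
q=np.load("q.npy");M=R.from_euler("ZY",[q[2],-np.radians(7)]).as_matrix()
for n in ["side","top"]:
    f=viewer.grab_frame(n); im=f["image"][:,:,::-1]
    im=cv2.resize(im[130:260,180:330] if n=="side" else im[120:280,150:320],(700,600),interpolation=2)
    cv2.imwrite(f"pics/{n}{k}.png",im)
    G=(cloud(f)-np.array([q[0],q[1],.035]))@M
    m=(abs(G[...,1])<.055)&(abs(G[...,0])<.125)&(G[...,2]>.045)&(G[...,2]<.075)&(f["image"].mean(-1)>75)
    if m.sum()>20:
        p=G[m]; 
        from scipy.optimize import least_squares
        r=least_squares(lambda v:np.hypot(p[:,0]-v[0]-v[2]*p[:,1],p[:,2]-v[1])-.03,[np.median(p[:,0]),.03,0],loss="soft_l1",f_scale=.002)
        print(n,"canister x,z,yaw",r.x.round(4),m.sum(),"y range",np.percentile(p[:,1],[2,98]).round(3),"rms",np.sqrt(np.mean(r.fun**2)).round(4))
E
python3 look.py 2
```

```text
3.4667 0.04010489619684153 [-0.0952  0.0005  0.0221] [-0.64 -1.25  0.6 ]
side canister x,z,yaw [-0.0529  0.0309 -0.0038] 297 y range [-0.023  0.054] rms 0.0012
top canister x,z,yaw [-0.0516  0.0297  0.0005] 1151 y range [-0.053  0.053] rms 0.0018
```

View pics/side2.png

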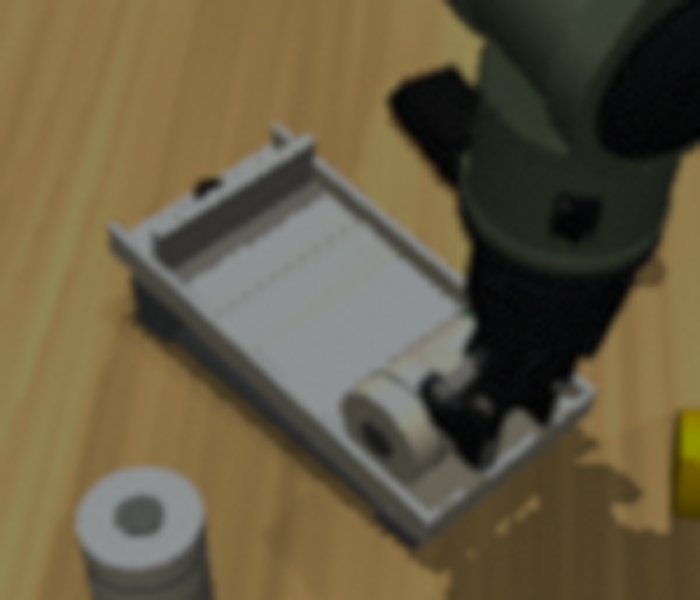

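The canister has come off the lip and rolls evenly ahead of the fingers (crop (400,400)), square to the gutter. I'll keep pushing to the start of the ramp.

Emit:
{"op": "arm_command", "data": {
  "moves": [
    [0.0145, -0.0135, 0.0025, 0, 0, 0, 40],
    [0.029, -0.027, 0.005, 0, 0, 0, 40],
    [0.0435, -0.04, 0.0075, 0, 0, 0, 40],
    [0.0585, -0.0535, 0.01, 0, 0, 0, 40],
    [0.073, -0.067, 0.0125, 0, 0, 0, 40],
    [0.088, -0.0805, 0.015, 0, 0, 0, 40],
    [0.1025, -0.094, 0.0175, 0, 0, 0, 40],
    [0.117, -0.107, 0.02, 0, 0, 0, 40],
    [0.132, -0.1205, 0.022, 0, 0, 0, 40],
    [0.1465, -0.134, 0.0245, 0, 0, 0, 40],
    [0.161, -0.1475, 0.027, 0, 0, 0, 40],
    [0.176, -0.161, 0.0295, 0, 0, 0, 40],
    [0.1905, -0.174, 0.032, 0, 0, 0, 40],
    [0.205, -0.1875, 0.0345, 0, 0, 0, 40],
    [0.22, -0.201, 0.037, 0, 0, 0, 40],
    [0.234, -0.2145, 0.039, 0, 0, 0, 40],
    [0.249, -0.228, 0.0415, 0, 0, 0, 40],
    [0.2635, -0.241, 0.044, 0, 0, 0, 40]
  ]
}}

```text
t: 5.07
ee_pos: [0.5445, 0.1153, 0.0563]
ee_rot: [-1.554, 1.449, -0.725]
ft_force: [-0.4, 0.9, 0.8]
opening: 0.04
```

```bash
python3 look.py 3
```

```text
5.0667 0.04001467146207079 [-0.0051  0.0005  0.0221] [-0.83  0.43  0.91]
side canister x,z,yaw [ 0.0377  0.031  -0.0139] 190 y range [-0.009  0.055] rms 0.0015
top canister x,z,yaw [ 0.0384  0.0299 -0.0066] 518 y range [-0.054  0.051] rms 0.0014
```

View pics/side3.png

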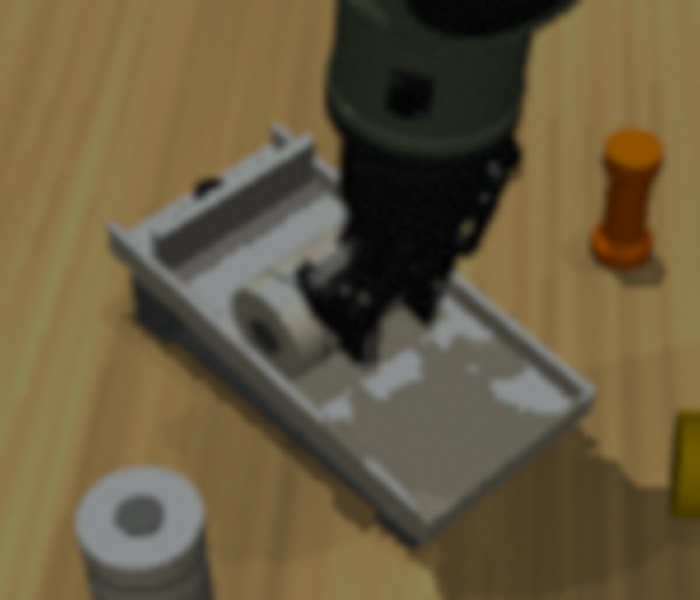

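The canister sits at the start of the ramp (crop (270,320)), square to the gutter, and follows the fingers 43 mm behind its axis. Now slowly over the crest, 46 mm further.

Emit:
{"op": "arm_command", "data": {
  "moves": [
    [0.0085, -0.008, 0.0015, 0, 0, 0, 40],
    [0.0175, -0.016, 0.003, 0, 0, 0, 40],
    [0.026, -0.024, 0.0045, 0, 0, 0, 40],
    [0.035, -0.032, 0.006, 0, 0, 0, 40],
    [0.044, -0.04, 0.0075, 0, 0, 0, 40],
    [0.0525, -0.048, 0.009, 0, 0, 0, 40],
    [0.0615, -0.056, 0.01, 0, 0, 0, 40],
    [0.07, -0.064, 0.0115, 0, 0, 0, 40],
    [0.079, -0.072, 0.013, 0, 0, 0, 40],
    [0.088, -0.08, 0.0145, 0, 0, 0, 40],
    [0.0965, -0.088, 0.016, 0, 0, 0, 40],
    [0.1055, -0.0965, 0.0175, 0, 0, 0, 40],
    [0.114, -0.1045, 0.019, 0, 0, 0, 40],
    [0.123, -0.1125, 0.0205, 0, 0, 0, 40],
    [0.1305, -0.1195, 0.022, 0, 0, 0, 40],
    [0.135, -0.1235, 0.0225, 0, 0, 0, 40],
    [0.135, -0.1235, 0.0225, 0, 0, 0, 40]
  ]
}}

```text
t: 6.58
ee_pos: [0.5783, 0.0844, 0.062]
ee_rot: [-1.552, 1.449, -0.723]
ft_force: [0.4, -0.4, 0.9]
opening: 0.0401
```

```bash
python3 look.py 4
```

```text
6.5833 0.04012426061141956 [0.0411 0.0005 0.0221] [ 0.62 -0.03  0.87]
side canister x,z,yaw [ 0.0921  0.0332 -0.0159] 209 y range [-0.011  0.055] rms 0.0016
top canister x,z,yaw [0.0922 0.0318 0.0032] 261 y range [-0.054  0.006] rms 0.0014
```

View pics/side4.png

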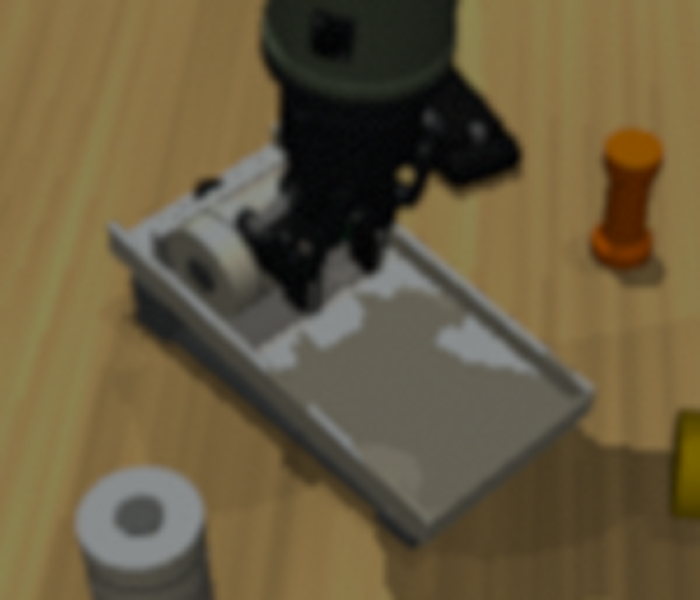

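View pics/top4.png

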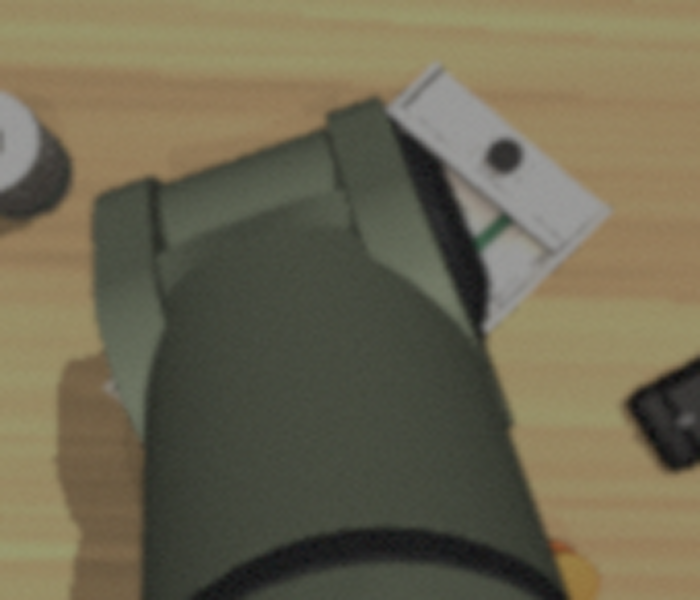

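The canister has rolled over the crest and lies against the stop (side crop (220,260)) at x = 92 mm, height 32 mm. It is 8 mm clear of the fingers and nothing pushes on it. Backing off, then up.

Emit:
{"op": "arm_command", "data": {
  "moves": [
    [-0.03, 0.027, -0.005, 0, 0, 0, 40],
    [-0.06, 0.055, -0.01, 0, 0, 0, 40],
    [-0.09, 0.082, -0.01, 0, 0, 0, 40],
    [-0.12, 0.11, -0.01, 0, 0, 0, 40],
    [-0.15, 0.14, 0.02, 0, 0, 0, 40],
    [-0.18, 0.17, 0.1, 0, 0, 0, 40],
    [-0.2, 0.2, 0.2, 0, 0, 0, 40],
    [-0.22, 0.25, 0.32, 0, 0, 0, 40],
    [-0.25, 0.35, 0.45, 0, 0, 0, 40],
    [-0.28, 0.48, 0.55, 0, 0, 0, 40],
    [-0.3, 0.6, 0.6, 0, 0, 0, 40],
    [-0.33, 0.75, 0.6, 0, 0, 0, 40],
    [-0.36, 0.88, 0.6, 0, 0, 0, 40],
    [-0.4, 1.0, 0.6, 0, 0, 0, 40],
    [-0.4, 1.0, 0.6, 0, 0, 0, 40],
    [-0.4, 1.0, 0.6, 0, 0, 0, 40]
  ]
}}

```text
t: 8.02
ee_pos: [0.4762, 0.3369, 0.2121]
ee_rot: [-1.553, 1.449, -0.72]
ft_force: [0.3, -1.4, -0.5]
opening: 0.0402
```

```bash
python3 look.py 5; python3 look.py 6
```

```text
8.0167 0.04018720398699842 [-0.1847  0.1177  0.2011] [ 1.1  -0.88 -0.64]
side canister x,z,yaw [ 0.0912  0.0334 -0.0001] 643 y range [-0.053  0.054] rms 0.0016
top canister x,z,yaw [ 0.0903  0.0319 -0.006 ] 1210 y range [-0.053  0.053] rms 0.0014
8.1167 0.03979552001097363 [-0.182   0.1167  0.2009] [ 0.46  0.03 -0.34]
side canister x,z,yaw [ 0.0912  0.0334 -0.0041] 647 y range [-0.052  0.054] rms 0.0015
top canister x,z,yaw [ 0.0903  0.0319 -0.0046] 1214 y range [-0.053  0.053] rms 0.0014
```

View pics/top5.png

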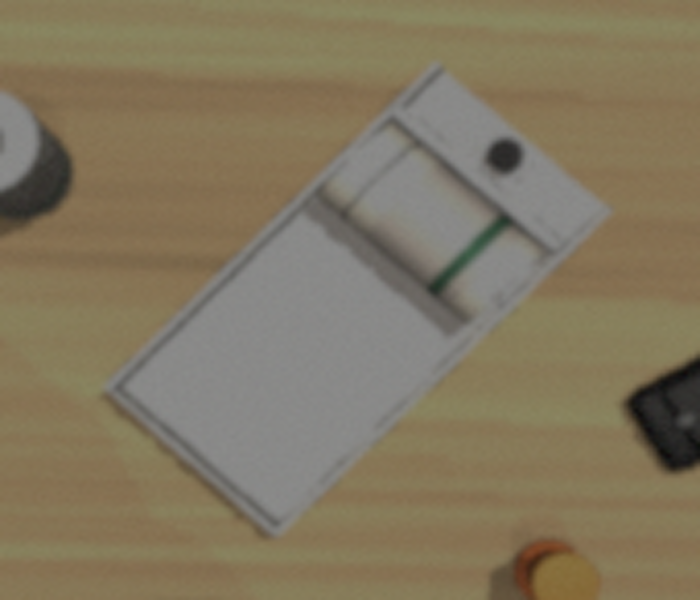

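View pics/side5.png

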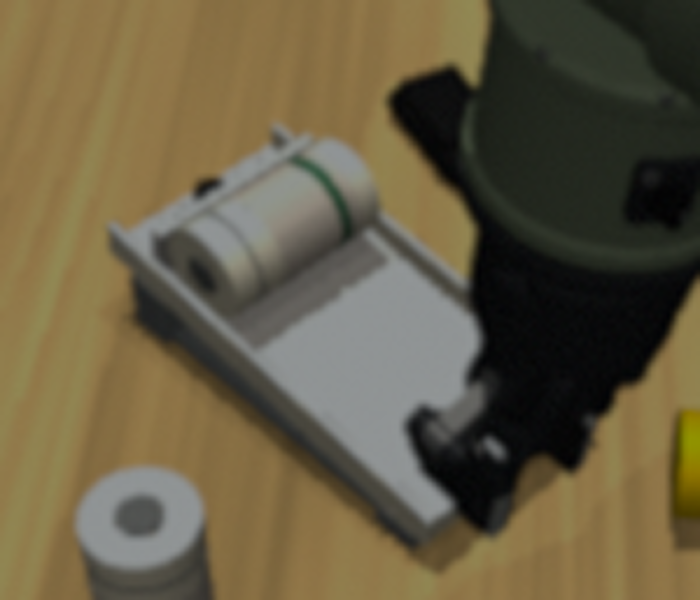

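The canister rests square against the stop (top crop (430,220)). It hasn't moved between two looks, the arm is clear and the other things are in place, so I'll hand in.

```bash
python3 -c "
from bench import bot
print(bot.close_job())"
```

```text
the job is handed in; nothing more can be done
None
```

The white canister is in the pocket in front of the stop, and the job is handed in; no verdict was reported. I pushed it up the gutter with both fingertips at about 60 mm/s, slowing to about 36 mm/s over the ridge. Once it had rolled into the pocket I backed the arm off and lifted clear, about 8 s in.

**Canister:** in the last two looks, 0.1 s apart, it had not moved. The middle read 90 to 91 mm in the gutter frame, about 30 mm downhill of the stop face. It was 32 to 33 mm above the floor and within 0.01 rad of square.

**Disagreements:** the side and top cameras differ by about 1 mm in position and 1.5 mm in height. My fit of the gutter puts the stop face at about 120 mm. The networks' points put it at 115 to 116 mm, which would leave the canister 24 to 26 mm from the face, at or just outside the 26 mm limit. I went with the fit because the canister's depth and the sight of it resting against the stop agree with it.

**Forces and other things:** readings stayed below about 2 N at the end of each move. In the last pictures the standing canister, tube and mouse looked unmoved; I judged that by eye and did not measure it.

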